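# Lock the paint carousel with its index pin

## Task

Lock the paint carousel so that it cannot spin while the class dips brushes: turn the white wheel by its wooden bar until the slot in the wheel lies under the hole of the metal guide bracket. Then take the round-knobbed index pin from the tool rack and put it down through the guide hole and the slot until its flange sits flat on the bracket, and let go.

Things in the scene. Friction and masses are not known exactly. Their poses are not given: they have to be found in the camera images.
- wheel (a joint): Wheel angle, rad, + counter-clockwise from above; starts at 0.5 to 1.35; 0 = its slot is centred under the guide hole, and the pin passes within 0.17. White disc 250 mm across, 10 thick, top 44 mm above the table, five paint pans 4 mm proud and one through slot (26 mm radially x 44) centred 88 mm from the axis. Light friction (0.1 N m), stays where left. Until aligned it blocks the guide hole.
- bar (a point): Upright wooden bar handle fixed on the wheel's axis and turning with it: 56 mm long, 18 thick, 40 high, top 84 mm above the table. This point: on the axis, 14 mm below the bar's top, a good height to grip across the 18 mm. x axis along the bar's length, pointing to the wheel's slot; z up.
- guide (a point): Centre, in the top face, of the 22 mm round hole in the fixed aluminium bracket whose 12 mm thick, 46 mm wide arm reaches in over the wheel's rim, 8 mm above the wheel; top face 64 mm above the table. Below the wheel a 26 mm square socket on the same vertical, open to the table. x axis points radially outward from the wheel's axis, 88 mm away; z up. The arm ends 22 mm inward of this point.
- pin_knob (a point): Centre of the loose pin's round dark wood knob (26 mm dia, 34 high). Below it a steel flange (36 dia, 4 thick), then a 12 mm stem, 50 long, tapered tip. Point 21 mm above flange underside, 71 above tip; z = pin axis, up; 90 g. Upright in one of 3 holes, 75 mm apart, of a wooden rack 58 mm high, long side roughly along x (within 0.4 rad). The others: square-headed stamp; brush 76 mm above the rack.
There are look-alikes about, which are no part of the job. Leave any blue or purple look-alike of the part that bears pin_knob alone.

How it is judged (in metres and radians):
On the way, in this order (a step that is already met when the one before it is completed fails the run):
1. the wheel is turned until its slot lies under the guide hole (value of joint wheel between -0.28 and 0.28 rad), for 0.1 s.
2. the pin is through guide and wheel, its flange down on the bracket (all of step 1 and z of pin_knob in the frame of guide between 0.01 and 0.026 m and horizontal distance between pin_knob and guide below 0.012 m and angle between pin_knob's own z axis and vertical below 0.17 rad), for 0.2 s.
At the end, for the whole second after the job is handed in: The index pin stands upright (within 10 degrees) in the guide hole (within 12 mm of its centre), through the wheel's slot, flange down on the bracket (within 5 mm), the wheel held at its locked angle (within 16 degrees) and still (all of step 2 and velocity of joint wheel between -0.1 and 0.1 rad/s); the robot touches nothing.
It also fails if it takes over 54 s, if anything falls off the work surface, if the arm or the gripper's body presses on something with over 40 N, if the wrist force passes 120 N, or if a joint passes its speed limit or range.

## Robot

A 6-joint arm with a two-finger parallel gripper is mounted at the origin on the work surface. World frame = base frame: x ahead of the robot, y to its left, z up, the work surface at z = 0. Lengths are in mm, angles in degrees, forces in N, time in s.
With the tool pointing down it reaches from about 350 to 850 mm from the base axis. Payload 8.1 kg.
Tool frame: the origin (TCP) lies at the centre of the arm's flange, where the gripper is bolted on; the fingertips stand 173 mm ahead of it and the grasp point (between the pads) lies 155 mm ahead of it; z points along the fingers, y is the line along which they close (so a half turn about z gives the same grasp; the last joint's range is limited). The gripper opens to 85 mm and grips with 20 to 120 N. Pads are 22 mm wide; open, the fingers measure 114 mm over their backs; the gripper's body (76 mm by 85 mm) begins 54 mm behind the grasp point. The pads swing forward as they close: fully open they stand 13 mm farther back than shut.
Start: joints at [62.487, 7.471, 85.268, -0, 87.261, -4.893], TCP at [230.754, 553.859, 404.692] pointing down, gripper open.
Joint ranges: [-169.43, 169.43], [-51.17, 129.36], [1.28, 143.12], [-76.62, 256.62], [0, 156.53], [-152.29, 152.29]. Speed limits (degrees/s): [136.94, 136.94, 159.86, 180, 180, 180].

## Interface

Orientations are given as [roll, pitch, yaw] about the fixed x, y, z axes, in that order (R = Rz(yaw) Ry(pitch) Rx(roll)).
In Python, from bench import * gives the robot as it stands.
- The arm moves only by the shell command python3 -m jog 'ROWS' [FORCE]. ROWS is text: rows parted by semicolons, each of 7 numbers parted by spaces: the shift along the tool's x, y, z scaled (see below), then the turn, a rotation vector about the tool's x, y, z scaled (see below), then the closure, from -1 (fully open) to 1 (shut). In form: tx ty tz wx wy wz hand; .... A call has 1 to 5 rows; each row shifts and turns the commanded pose from where the row before left it, along the tool's axes as they then stand; what a row does not reach is not made up. The controller multiplies each number of a shift by 0.1 m and each number of a turn by 60 degrees. A row lasts 1/8 s, in which the tool goes at most 62.5 mm and 10.7 degrees, less where a joint would pass 70% of its speed; a pose out of reach is approached as far as the arm can. A call with a number of a shift or a turn outside -1 to 1 is refused whole. A call with a gripper value outside its range is refused whole. The fingers move at their own pace and stop on an object; FORCE is the grip in N (left out, the last holds). Time passes only in rows, so rows that do not move let the fingers close. It gives the time, the measured TCP pose, the force, the opening and the grip force at its end, in the units of the state.
- sense(): the state, without advancing time (a new reading comes with each control period).
- snapshot(name): name is "scene" or "top"; returns a dict with "img" (400x640x3 uint8, red, green, blue), "fx", "fy", "cx", "cy" (pixels), "extrinsics" (4x4, takes a point from camera to world coordinates). Camera axes: x right, y down, z forward; pixel columns grow to the right and rows downward; lengths in mm; the calibration is good to about 2 mm. A picture is of the moment at which its call begins. There is no depth.
- hand_in(): hands the job in; it is judged then, once.
The state is a dict: "time": time; "joint_pos": joint angles; "qd": joint speeds; "joint_efforts": joint torques, N m; "tool_pos": TCP position; "tcp_rot": TCP orientation; "ft_force": force on the tool from outside, world axes, zero at the start; "wrist_torque": the same for the moment, N m; "finger_gap": finger opening in mm; "grip_force": force on a finger pad.
Only numpy, scipy, OpenCV 4.12 (cv2) and the standard library are available. Lean on these libraries where they do the work, as an engineer would, in place of code of your own. Each camera call takes 0.05 s, during which the arm holds its last target. There are 200 camera calls.

## Working session

There is one attempt and no reset: what is moved stays moved. The work goes in short steps, Python scripts to look and compute and a shell command to move; the robot and the scene stay as the last step left them, time stands still between calls to the robot, and variables do not carry over. Pictures are saved under pics/ and viewed, at most 10 in all, crops included, and the job is handed in when it is done.

```bash
mkdir -p pics; cat > h.py <<'E'
from bench import *
import numpy as np, cv2
def snap(n):
    s=snapshot(n); s['bgr']=cv2.cvtColor(np.asarray(s['img'],np.uint8),cv2.COLOR_RGB2BGR); return s
def ray(s,u,v,z):
    E=np.array(s['extrinsics']); d=E[:3,:3]@np.array([(u-s['cx'])/s['fx'],(v-s['cy'])/s['fy'],1]); o=E[:3,3]
    return o+d*(z-o[2])/d[2]
def proj(s,p):
    E=np.array(s['extrinsics']); c=E[:3,:3].T@(np.array(p)-E[:3,3]); return s['fx']*c[0]/c[2]+s['cx'],s['fy']*c[1]/c[2]+s['cy']
E
python3 - <<'E'
from h import *
for n in('scene','top'):
    s=snap(n); cv2.imwrite(f'pics/{n}0.png',s['bgr']); print(n,s['fx'],s['cx'],s['cy'],np.round(s['extrinsics'],3).tolist())
print(sense())
E
```

```text
scene 402.4851807396934 322.81888298649955 199.5714407860488 [[-0.293, 0.799, -0.524, 862.876], [0.956, 0.254, -0.147, 77.561], [0.015, -0.544, -0.839, 722.849], [0.0, 0.0, 0.0, 1.0]]
top 509.3341867232588 318.1675041065119 201.9328623274054 [[0.029, -0.998, 0.059, 403.536], [-1.0, -0.029, -0.003, -49.725], [0.004, -0.059, -0.998, 1131.801], [0.0, 0.0, 0.0, 1.0]]
{'time': 0.1, 'joint_pos': array([ 6.24854279e+01,  7.50826770e+00,  8.53235282e+01, -1.81284782e-04,
        8.72619318e+01, -4.89155364e+00]), 'qd': array([-0.02242356,  0.00978912, -0.13972868, -0.04238816,  0.0148278 ,
        0.01881544]), 'joint_efforts': array([ 1.51148568e-03, -5.70949173e+01, -5.01944375e+01, -7.24331426e-05,
        8.02364491e-03,  9.64017568e-05]), 'tool_pos': array([230.66638479, 553.65837681, 403.77062252]), 'tcp_rot': array([-1.79906598e+02, -7.81176206e-03,  1.57376984e+02]), 'ft_force': array([-0.40001154,  0.23184347, -1.14211462]), 'wrist_torque': array([-0.04270371,  0.03231158,  0.04723798]), 'grip_force': 0.0, 'finger_gap': 85.34916141785317}
```

View pics/scene0.png

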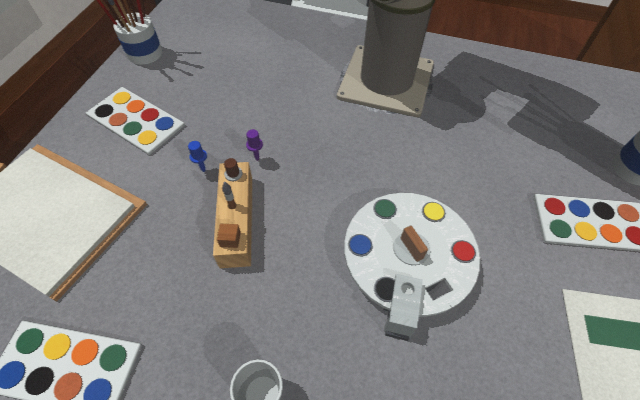

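View pics/top0.png

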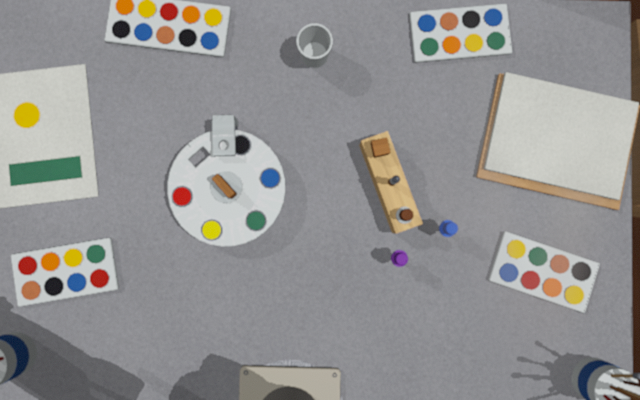

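Scene and top views: wheel at top(226,187) with the bar at (224,186), guide hole about (223,146), slot (199,157). 

Candidates for the pin:
- dark round knob in the rack: top(406,214), scene(232,167)
- square stamp: top(380,147)
- brush: top(394,180)
- blue look-alike: top(449,228)
- purple look-alike: top(400,258)

I choose the dark round one in the rack and will check it in a close crop.

```bash
python3 - <<'E'
from h import *
t=snap('top'); s=snap('scene')
c=lambda i,u,v,w,h,k: cv2.resize(i[v:v+h,u:u+w],None,fx=k,fy=k,interpolation=cv2.INTER_CUBIC)
a=c(t['bgr'],160,110,130,100,3); a=cv2.resize(t['bgr'][110:210,160:260],(400,400),interpolation=cv2.INTER_CUBIC)
b=cv2.resize(t['bgr'][130:230,350:450],(400,400),interpolation=cv2.INTER_CUBIC)
cv2.imwrite('pics/crop.png',np.hstack([a,b]))
# wheel outline: non-grey white/bright mask in top
hsv=cv2.cvtColor(t['bgr'],cv2.COLOR_BGR2HSV)
def blob(im,lo,hi,box):
    h=cv2.cvtColor(im['bgr'],cv2.COLOR_BGR2HSV); m=cv2.inRange(h,lo,hi); k=np.zeros_like(m); u,v,w,x=box; k[v:v+x,u:u+w]=m[v:v+x,u:u+w]
    cs,_=cv2.findContours(k,cv2.RETR_EXTERNAL,cv2.CHAIN_APPROX_NONE); q=max(cs,key=cv2.contourArea); return q
q=blob(t,(0,70,30),(25,255,200),(205,165,40,45)); r=cv2.minAreaRect(q); print('bar',r, ray(t,*r[0],84))
p=cv2.boxPoints(r); P=[ray(t,*x,84)[:2] for x in p]; print(np.round(P,1).tolist())
q=blob(t,(0,0,175),(180,40,255),(160,120,132,135)); (cu,cv_),rr=cv2.minEnclosingCircle(q); print('wheel',cu,cv_,rr,ray(t,cu,cv_,44))
q=blob(t,(0,60,0),(15,255,110),(398,205,18,18)); r=cv2.minAreaRect(q); print('knob top',r,ray(t,*r[0],96))
q=blob(s,(0,60,0),(15,255,110),(220,155,25,25)); x=cv2.boundingRect(q); print('knob scene',x,ray(s,x[0]+x[2]/2,x[1]+x[3]/2,79))
q=blob(t,(8,60,60),(25,255,255),(355,125,75,115)); r=cv2.minAreaRect(q); print('rack',r,[np.round(ray(t,*x,58)).tolist() for x in cv2.boxPoints(r)])
print('hole',ray(t,223,146,64),'slot',ray(t,199,157,44))
E
```

```text
bar ((223.59307861328125, 185.91722106933594), (27.737192153930664, 8.802821159362793), 48.366458892822266) [492.60785461 143.53768438  84.        ]
[[507.3, 169.9], [519.8, 156.9], [478.0, 117.2], [465.5, 130.3]]
wheel 225.92626953125 187.18287658691406 59.00713348388672 [493.43665113 145.81695559  44.        ]
knob top ((405.5, 214.5), (9.0, 11.0), 90.0) [ 444.09003227 -230.85987186   96.        ]
knob scene (224, 158, 15, 19) [ 442.72842571 -232.40597851   79.        ]
rack ((389.944580078125, 182.3544921875), (100.39068603515625, 32.39557647705078), 69.14553833007812) [[599.0, -131.0, 58.0], [625.0, -195.0, 58.0], [428.0, -275.0, 58.0], [402.0, -211.0, 58.0]]
hole [578.81722004 151.84729898  64.        ] slot [556.7620752  206.17022079  44.        ]
```

View pics/crop.png

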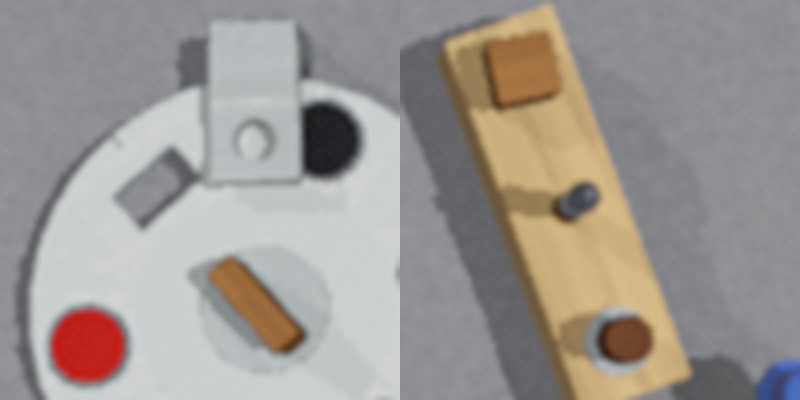

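The crop confirms it: the left half shows the guide hole at top(223,145) and the slot at (198,157). The right half shows the round brown knob on its steel flange at (406,214). The sizes agree: hole to axis is 88.7 mm, the bar is about 57x18 mm and the wheel angle is about 39° (0.68 rad). Next is a row-planning helper for the move to the bar.

```bash
cat > plan.py <<'E'
# usage: plan.py x y z yaw n  (TCP target, tool down): prints suggested rows
import sys; from h import *
from scipy.spatial.transform import Rotation as R
x,y,z,yaw=map(float,sys.argv[1:5]); n=int(sys.argv[5]); s=sense()
p=np.array(s['tool_pos']); r=R.from_euler('xyz',s['tcp_rot'],degrees=True); g=R.from_euler('xyz',[180,0,yaw],degrees=True)
w=(r.inv()*g).as_rotvec(degrees=True)/n; d=(np.array([x,y,z])-p)/n
for i in range(n):
    t=np.round(r.inv().apply(d)/100,3); print(*t,*np.round(w/60,3)); r=r*R.from_rotvec(w,degrees=True)
E
python3 plan.py 493 144.5 320 43.5 12
```

```text
-0.333 -0.231 0.07 -0.0 0.0 0.158
-0.366 -0.173 0.07 -0.0 0.0 0.158
-0.39 -0.11 0.07 -0.0 0.0 0.158
-0.403 -0.044 0.07 -0.0 0.0 0.158
-0.404 0.023 0.07 -0.0 0.0 0.158
-0.395 0.089 0.07 -0.0 0.0 0.158
-0.375 0.153 0.07 -0.0 0.0 0.158
-0.345 0.213 0.07 -0.0 0.0 0.158
-0.305 0.267 0.07 -0.0 0.0 0.158
-0.257 0.313 0.07 -0.0 0.0 0.158
-0.201 0.351 0.07 -0.0 0.0 0.158
-0.141 0.38 0.07 -0.0 0.0 0.158
```

```bash
python3 -m jog '-0.333 -0.231 0.07 0 0 0.158 -1; -0.366 -0.173 0.07 0 0 0.158 -1; -0.39 -0.11 0.07 0 0 0.158 -1; -0.403 -0.044 0.07 0 0 0.158 -1; -0.404 0.023 0.07 0 0 0.158 -1' 
python3 -m jog '-0.395 0.089 0.07 0 0 0.158 -1; -0.375 0.153 0.07 0 0 0.158 -1; -0.345 0.213 0.07 0 0 0.158 -1; -0.305 0.267 0.07 0 0 0.158 -1; -0.257 0.313 0.07 0 0 0.158 -1'
python3 -m jog '-0.201 0.351 0.07 0 0 0.158 -1; -0.141 0.38 0.07 0 0 0.158 -1; 0 0 0 0 0 0 -1; 0 0 0 0 0 0 -1'
python3 plan.py 493 144.5 228 43.5 3
```

```text
time: 0.82
tool_pos: [340.6, 382.1, 369.3]
tcp_rot: [-180.0, 0.0, 109.7]
ft_force: [0.8, 0.6, -0.2]
finger_gap: 85.1
grip_force: 0.0
time: 1.45
tool_pos: [450.0, 211.7, 334.4]
tcp_rot: [180.0, -0.0, 62.3]
ft_force: [0.4, 0.4, 0.5]
finger_gap: 85.2
grip_force: 0.0
time: 1.95
tool_pos: [493.1, 144.9, 320.6]
tcp_rot: [-180.0, 0.0, 43.7]
ft_force: [0.6, -0.2, 1.1]
finger_gap: 85.4
grip_force: 0.0
-0.001 0.001 0.309 -0.0 0.0 0.001
-0.001 0.001 0.309 -0.0 0.0 0.001
-0.001 0.001 0.309 -0.0 0.0 0.001
```

```bash
python3 -m jog '0 0 0.309 0 0 0 -1; 0 0 0.309 0 0 0 -1; 0 0 0.309 0 0 0 -1; 0 0 0 0 0 0 -1' 
python3 -m jog '0 0 0 0 0 0 0.9; 0 0 0 0 0 0 0.9; 0 0 0 0 0 0 0.9; 0 0 0 0 0 0 0.9; 0 0 0 0 0 0 0.9' 40
python3 -m jog '0 0 0 0 0 0 0.9; 0 0 0 0 0 0 0.9'
```

```text
time: 2.45
tool_pos: [491.4, 145.6, 225.6]
tcp_rot: [-179.8, 0.3, 43.8]
ft_force: [-0.1, 0.5, 0.4]
finger_gap: 85.5
grip_force: 0.0
time: 3.08
tool_pos: [492.5, 146.3, 229.2]
tcp_rot: [-179.8, -0.0, 43.6]
ft_force: [-13.7, 9.7, 14.6]
finger_gap: 17.3
grip_force: 42.1
time: 3.32
tool_pos: [492.5, 146.4, 229.2]
tcp_rot: [-179.8, -0.0, 43.6]
ft_force: [-13.3, 9.8, 14.0]
finger_gap: 17.2
grip_force: 42.1
```

```bash
python3 -m jog '0 0 0 0 0 0.13 0.9; 0 0 0 0 0 0.13 0.9; 0 0 0 0 0 0.13 0.9; 0 0 0 0 0 0.13 0.9; 0 0 0 0 0 0.13 0.9' 
python3 -m jog '0 0 0 0 0 0 0.9; 0 0 0 0 0 0 0.9; 0 0 0 0 0 0 -1; 0 0 0 0 0 0 -1; 0 0 0 0 0 0 -1'
python3 -m jog '0 0 -0.4 0 0 0 -1;0 0 -0.4 0 0 0 -1;0 0 -0.4 0 0 0 -1; 0 0 0 0 0 0 -1'
python3 plan.py 443.5 -231.5 350 22 8
```

```text
time: 3.95
tool_pos: [492.3, 146.8, 229.2]
tcp_rot: [-179.8, 0.1, 4.4]
ft_force: [-14.9, 13.4, 15.6]
finger_gap: 17.4
grip_force: 42.2
time: 4.58
tool_pos: [493.5, 144.5, 228.0]
tcp_rot: [180.0, -0.0, 4.6]
ft_force: [-0.4, -0.6, -0.9]
finger_gap: 70.8
grip_force: 0.0
time: 5.08
tool_pos: [494.8, 144.8, 352.3]
tcp_rot: [-180.0, -0.4, 4.6]
ft_force: [-0.1, -0.3, 0.2]
finger_gap: 85.3
grip_force: 0.0
-0.102 0.464 0.002 0.0 -0.001 -0.036
-0.119 0.46 0.002 0.0 -0.001 -0.036
-0.136 0.455 0.002 0.0 -0.001 -0.036
-0.154 0.449 0.002 0.0 -0.001 -0.036
-0.171 0.443 0.002 0.0 -0.001 -0.036
-0.187 0.436 0.002 0.0 -0.001 -0.036
-0.204 0.429 0.002 0.0 -0.001 -0.036
-0.22 0.421 0.003 0.0 -0.001 -0.036
```

```bash
python3 -m jog '-0.102 0.464 0 0 0 -0.036 -1; -0.119 0.46 0 0 0 -0.036 -1; -0.136 0.455 0 0 0 -0.036 -1; -0.154 0.449 0 0 0 -0.036 -1; -0.171 0.443 0 0 0 -0.036 -1' 
python3 -m jog '-0.187 0.436 0 0 0 -0.036 -1; -0.204 0.429 0 0 0 -0.036 -1; -0.22 0.421 0 0 0 -0.036 -1; 0 0 0 0 0 0 -1; 0 0 0 0 0 0 -1'
python3 plan.py 443.5 -231.5 239 22 4
python3 - <<'E'
from h import *
t=snap('top'); s=snap('scene')
a=cv2.resize(t['bgr'][110:210,160:260],(400,400),interpolation=cv2.INTER_CUBIC)
b=cv2.resize(s['bgr'][100:300,180:380],(400,400),interpolation=cv2.INTER_CUBIC)
cv2.imwrite('pics/c2.png',np.hstack([a,b]))
E
```

```text
time: 5.7
tool_pos: [460.4, -92.0, 346.8]
tcp_rot: [-180.0, 0.1, 15.5]
ft_force: [0.7, -0.6, 0.1]
finger_gap: 85.7
grip_force: 0.0
time: 6.32
tool_pos: [441.5, -231.4, 346.9]
tcp_rot: [-179.9, 0.0, 21.8]
ft_force: [-0.6, 0.6, -0.5]
finger_gap: 85.6
grip_force: 0.0
0.005 0.003 0.27 -0.0 0.0 -0.001
0.005 0.002 0.27 -0.0 0.0 -0.001
0.005 0.002 0.27 -0.0 0.0 -0.001
0.005 0.002 0.27 -0.0 0.0 -0.001
```

View pics/c2.png

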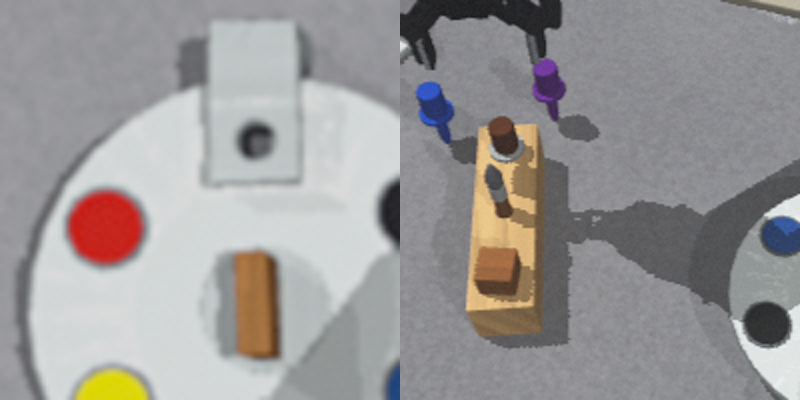

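The hole at top(223,145) is now dark and the bar points at it, so the slot is aligned. The scene half shows the knob in the rack at about (231,167), still undisturbed and clear of the fingers.

```bash
python3 -m jog '0.005 0.002 0.27 0 0 0 -1; 0.005 0.002 0.27 0 0 0 -1; 0.005 0.002 0.27 0 0 0 -1; 0.005 0.002 0.27 0 0 0 -1; 0 0 0 0 0 0 -1' 
python3 -m jog '0 0 0 0 0 0 0.9; 0 0 0 0 0 0 0.9; 0 0 0 0 0 0 0.9; 0 0 0 0 0 0 0.9; 0 0 0 0 0 0 0.9' 40
```

```text
time: 7.05
tool_pos: [443.1, -229.8, 237.7]
tcp_rot: [-179.8, 0.2, 22.0]
ft_force: [-0.1, 0.3, 0.3]
finger_gap: 85.6
grip_force: 0.0
time: 7.68
tool_pos: [444.3, -231.9, 241.1]
tcp_rot: [179.9, -0.1, 21.9]
ft_force: [-2.5, 0.9, 6.1]
finger_gap: 24.7
grip_force: 39.1
```

```bash
python3 -m jog '0 0 -0.2 0 0 0 0.9; 0 0 -0.3 0 0 0 0.9; 0 0 -0.4 0 0 0 0.9; 0 0 -0.4 0 0 0 0.9; 0 0 0 0 0 0 0.9' 
python3 plan.py 581 152 355 4.6 10
python3 - <<'E'
from h import *
s=snap('scene'); u,v=map(int,proj(s,[444,-232,170]))
cv2.imwrite('pics/c3.png',cv2.resize(s['bgr'][max(0,v-60):v+60,max(0,u-60):u+60],(480,480),interpolation=cv2.INTER_CUBIC)); print(u,v)
E
```

```text
time: 8.3
tool_pos: [444.8, -232.3, 374.1]
tcp_rot: [179.7, -0.2, 21.9]
ft_force: [-0.4, -0.2, -1.0]
finger_gap: 24.8
grip_force: 39.4
0.27 -0.306 0.018 0.0 -0.0 0.029
0.26 -0.314 0.018 0.0 -0.0 0.029
0.251 -0.322 0.018 0.0 -0.0 0.029
0.241 -0.329 0.018 0.0 -0.0 0.029
0.231 -0.336 0.019 0.0 -0.0 0.029
0.221 -0.343 0.019 0.0 -0.0 0.029
0.21 -0.349 0.019 0.0 -0.0 0.029
0.199 -0.356 0.019 0.0 -0.0 0.029
0.189 -0.361 0.019 0.0 -0.0 0.029
0.178 -0.367 0.019 0.0 -0.0 0.029
222 137
```

View pics/c3.png

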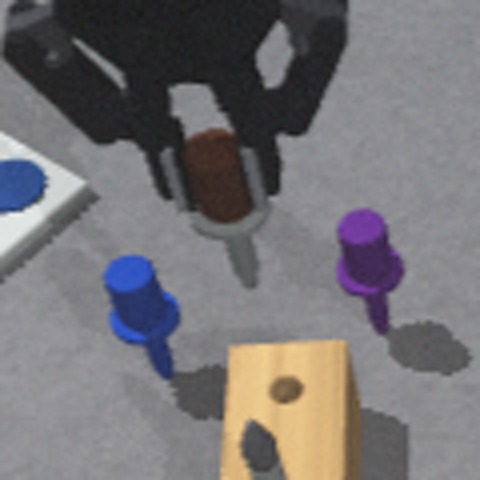

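The pin is held by its knob at scene(215,122), upright, with its hole in the rack empty. I'll carry it over the guide.

```bash
python3 -m jog '0.27 -0.306 0.018 0 0 0.029 0.9; 0.26 -0.314 0.018 0 0 0.029 0.9; 0.251 -0.322 0.018 0 0 0.029 0.9; 0.241 -0.329 0.018 0 0 0.029 0.9; 0.231 -0.336 0.018 0 0 0.029 0.9' 
python3 -m jog '0.221 -0.343 0.018 0 0 0.029 0.9; 0.21 -0.349 0.018 0 0 0.029 0.9; 0.199 -0.356 0.018 0 0 0.029 0.9; 0.189 -0.361 0.018 0 0 0.029 0.9; 0.178 -0.367 0.018 0 0 0.029 0.9'
python3 -m jog '0 0 0.15 0 0 0 0.9; 0 0 0.15 0 0 0 0.9; 0 0 0 0 0 0 0.9; 0 0 0 0 0 0 0.9'
python3 - <<'E'
from h import *
s=snap('scene'); st=sense(); p=st['tool_pos']; print(p,st['tcp_rot'])
u,v=map(int,proj(s,[581,152,90])); u0,v0=u-40,v-50
print('tip expected',proj(s,[p[0],p[1],p[2]-162-71]),'hole expected',proj(s,[581.3,151.8,64]),'crop origin',u0,v0)
cv2.imwrite('pics/c4.png',cv2.resize(s['bgr'][v0:v0+100,u0:u0+100],(600,600),interpolation=cv2.INTER_CUBIC))
E
```

```text
time: 8.98
tool_pos: [511.7, -38.0, 358.7]
tcp_rot: [-179.9, 0.2, 13.1]
ft_force: [-0.2, -0.2, -1.8]
finger_gap: 24.8
grip_force: 39.6
time: 9.6
tool_pos: [580.1, 153.9, 349.4]
tcp_rot: [180.0, 0.2, 4.4]
ft_force: [-0.2, -1.6, -1.0]
finger_gap: 24.9
grip_force: 39.6
time: 10.1
tool_pos: [580.3, 151.8, 321.9]
tcp_rot: [180.0, 0.0, 4.4]
ft_force: [-1.3, 0.4, -1.1]
finger_gap: 24.8
grip_force: 39.6
[580.57016728 151.94617469 322.49713355] [ 1.79999689e+02 -4.06256287e-02  4.44159216e+00]
tip expected (np.float64(409.69800603483384), np.float64(282.6521342725495)) hole expected (np.float64(406.6134357104231), np.float64(288.54084972409436)) crop origin 369 232
```

View pics/c4.png

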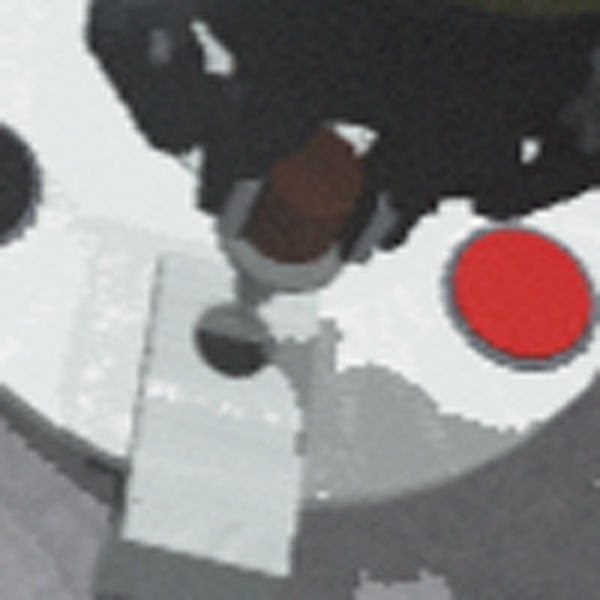

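The pin hangs just above the guide with its tip at about scene(410.5,283). The hole is at (408,288.5), and I'll compare the two in the same view.

```bash
python3 - <<'E'
from h import *
s=snap('scene'); p=sense()['tool_pos']
o=lambda c,z: np.round(ray(s,369-.4+c[0]/6,232-.4+c[1]/6,z),1)
print('hole',o((235,340),64),'flange c (knob base)',o((290,255),p[2]-162-21), 'tip',o((250,310),p[2]-233),'tcp',p)
h=cv2.cvtColor(s['bgr'],cv2.COLOR_BGR2HSV); m=cv2.inRange(h,(0,60,0),(15,255,130)); k=np.zeros_like(m); k[250:280,400:440]=m[250:280,400:440]
q=max(cv2.findContours(k,0,1)[0],key=cv2.contourArea); M=cv2.moments(q); x=cv2.boundingRect(q); print(x,ray(s,x[0]+x[2]/2,x[1]+x[3]/2,p[2]-162))
# dark hole ellipse
g=s['bgr'].max(2)[270:305,395:425]; m=(g<165).astype('uint8'); n,l,st,c=cv2.connectedComponentsWithStats(m); print(st[1:].tolist(),np.round(c[1:]+[395,270],1).tolist())
E
```

```text
hole [580.2 153.6  64. ] flange c (knob base) [585.8 154.2 139.8] tip [581.5 153.   89.8] tcp [580.69492125 152.08481235 322.82300926]
(414, 254, 16, 22) [578.96207309 156.30712986 160.82300926]
[[6, 0, 24, 35, 464]] [[414.3, 284.1]]
```

Hole minus tip is about (-1, +0.6) mm against a 5 mm clearance, so I'll lower the pin.

```bash
python3 -m jog '-0.005 -0.005 0.1 0 0 0 0.9; 0 0 0.1 0 0 0 0.9; 0 0 0.1 0 0 0 0.9; 0 0 0.1 0 0 0 0.9; 0 0 0 0 0 0 0.9'
python3 -m jog '0 0 0.1 0 0 0 0.9; 0 0 0.1 0 0 0 0.9; 0 0 0.08 0 0 0 0.9; 0 0 0.04 0 0 0 0.9; 0 0 0 0 0 0 0.9'
```

```text
time: 10.82
tool_pos: [579.4, 153.1, 280.4]
tcp_rot: [180.0, 0.1, 4.5]
ft_force: [-0.2, 0.4, -0.5]
finger_gap: 24.9
grip_force: 39.6
time: 11.45
tool_pos: [579.8, 153.1, 249.6]
tcp_rot: [180.0, 0.0, 4.5]
ft_force: [-0.6, -0.5, -2.0]
finger_gap: 24.7
grip_force: 39.6
```

```bash
python3 -m jog '0 0 0.02 0 0 0 0.9; 0 0 0 0 0 0 0.9; 0 0 0 0 0 0 0.9'
python3 -m jog '0 0 0.015 0 0 0 0.9; 0 0 0 0 0 0 0.9; 0 0 0 0 0 0 0.9'
```

```text
time: 11.82
tool_pos: [580.0, 153.2, 248.2]
tcp_rot: [-180.0, -0.0, 4.5]
ft_force: [0.9, 0.5, -0.9]
finger_gap: 24.6
grip_force: 39.6
time: 12.2
tool_pos: [580.1, 153.2, 247.1]
tcp_rot: [-180.0, -0.0, 4.5]
ft_force: [-2.4, 0.2, 5.4]
finger_gap: 24.9
grip_force: 40.1
```

Contact is at 247, as predicted. Release and retreat.

```bash
python3 -m jog '0 0 0 0 0 0 -0.2; 0 0 0 0 0 0 -0.6; 0 0 0 0 0 0 -1; 0 0 0 0 0 0 -1; 0 0 0 0 0 0 -1'
python3 -m jog '0 0 -0.2 0 0 0 -1; 0 0 -0.4 0 0 0 -1; 0 0 -0.5 0 0 0 -1; -0.3 0.5 -0.3 0 0 0 -1; -0.3 0.5 0 0 0 0 -1'
python3 -m jog '-0.3 0.5 0 0 0 0 -1; -0.3 0.5 0 0 0 0 -1; 0 0.5 0 0 0 0 -1; 0 0 0 0 0 0 -1; 0 0 0 0 0 0 -1'
python3 - <<'E'
from h import *
t=snap('top'); s=snap('scene')
a=cv2.resize(t['bgr'][110:210,160:260],(400,400),interpolation=cv2.INTER_CUBIC)
b=cv2.resize(s['bgr'][220:320,360:460],(400,400),interpolation=cv2.INTER_CUBIC)
cv2.imwrite('pics/c5.png',np.hstack([a,b])); print(sense()['ft_force'])
E
```

```text
time: 12.82
tool_pos: [579.9, 153.1, 246.5]
tcp_rot: [180.0, 0.0, 4.5]
ft_force: [-0.2, 0.3, -1.1]
finger_gap: 85.6
grip_force: 0.0
time: 13.45
tool_pos: [529.5, 50.6, 390.6]
tcp_rot: [179.9, -0.5, 4.6]
ft_force: [0.1, -0.9, -0.7]
finger_gap: 85.2
grip_force: 0.0
time: 14.08
tool_pos: [481.2, -103.0, 386.2]
tcp_rot: [180.0, -0.1, 4.5]
ft_force: [-0.7, -0.0, 1.0]
finger_gap: 85.7
grip_force: 0.0
[ 0.33257998 -0.00557862 -0.65810232]
```

View pics/c5.png

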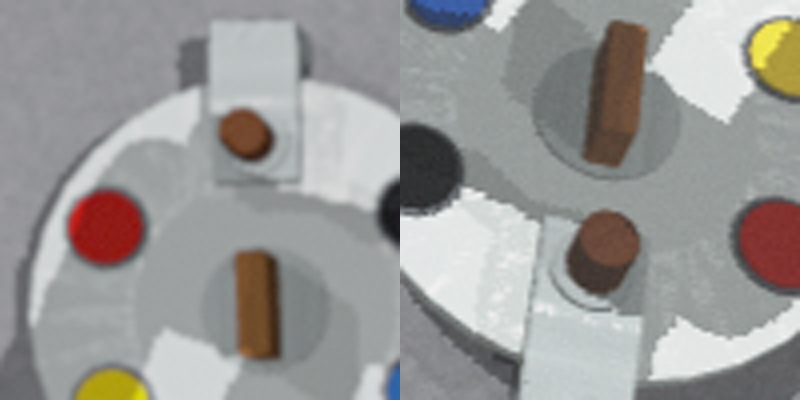

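The picture shows the knob upright with its flange flat on the bracket over the hole (top(222,143), scene(411,283)). The wheel is aligned and the robot is clear.

```bash
python3 -c "
from bench import *
print(hand_in())"
```

```text
the job is handed in; nothing more can be done
None
```

The wheel is turned to its slot and the index pin sits in the guide hole with its flange down on the bracket; I released it, moved the arm clear and handed in at about 14 s, with no verdict returned.

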